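# Box up the brass turning job

### The job

Collect the four finished brass parts from the rubber mat into the plywood job tray, each standing upright on the floor of its own bin: the flanged bush in the blue bin, the square-footed plug in the red, the round roller in the yellow and the hexagonal sleeve in the green. The grey steel parts belong to another customer: leave them standing where they are.

Things in the scene. Friction and masses are not known exactly. Their poses are not given: they have to be found in the camera images.
- brass_bush_mid (a point): Brass-yellow flanged bush, 50 mm tall: round foot flange 44 mm diameter, 8 mm thick, and a plain barrel 30 mm diameter with a dark bore in its top. Origin at its centre, 25 mm above its foot; z up its axis. Stands upright on the 4 mm rubber mat, any yaw, 85 mm or more from other parts (centres). About 0.3 kg (0.2 to 0.4). 
- brass_plug_mid (a point): Brass-yellow plug, 50 mm tall: square foot 40 x 40 mm, 10 mm thick (sides along x and y), and a plain round stem 26 mm diameter, no bore. Origin at its centre, 25 mm above its foot; z up its axis. Stands upright on the 4 mm rubber mat, any yaw, 85 mm or more from other parts (centres). About 0.3 kg (0.2 to 0.4). 
- brass_roller_mid (a point): Brass-yellow roller: thick cylinder 40 mm diameter, 50 mm tall, small dark bore in its top, narrow groove round its middle (grips like a plain cylinder). Origin at its centre, 25 mm above its foot; z up its axis. Stands upright on the 4 mm rubber mat, any yaw, 85 mm or more from other parts (centres). About 0.45 kg (0.35 to 0.57). 
- brass_hex_mid (a point): Brass-yellow hexagonal sleeve: prism 36 mm across flats, 41.6 mm across corners, 50 mm tall, dark bore in its top. Its x axis is square to one pair of flats, the others lie 60 degrees on. Origin at its centre, 25 mm above its foot; z up its axis. Stands upright on the 4 mm rubber mat, any yaw, 85 mm or more from other parts (centres). About 0.3 kg (0.2 to 0.4). 
- steel_bush_mid (a point): Grey steel look-alike, not of this job: flanged bush, 50 mm tall: round foot flange 44 mm diameter, 8 mm thick, and a plain barrel 30 mm diameter with a dark bore in its top. Origin at its centre, 25 mm above its foot; z up its axis. Stands upright on the 4 mm rubber mat, any yaw, 85 mm or more from other parts (centres). About 0.3 kg (0.2 to 0.4). 
- steel_plug_mid (a point): Grey steel look-alike, not of this job: plug, 50 mm tall: square foot 40 x 40 mm, 10 mm thick (sides along x and y), and a plain round stem 26 mm diameter, no bore. Origin at its centre, 25 mm above its foot; z up its axis. Stands upright on the 4 mm rubber mat, any yaw, 85 mm or more from other parts (centres). About 0.3 kg (0.2 to 0.4). 
- blue_bin: Blue bin, one of four fixed square open bins standing 2 x 2, 90 mm apart (centres), in the plywood tray (rim 18 mm above the bench); its corner varies. 76 x 76 mm outside, 68 x 68 mm inside, 14 mm high. Origin: centre of its underside, 6 mm above the bench; inner floor 4 mm above the origin. x, y along its sides.
- red_bin: Red bin, one of four fixed square open bins standing 2 x 2, 90 mm apart (centres), in the plywood tray (rim 18 mm above the bench); its corner varies. 76 x 76 mm outside, 68 x 68 mm inside, 14 mm high. Origin: centre of its underside, 6 mm above the bench; inner floor 4 mm above the origin. x, y along its sides.
- yellow_bin: Yellow bin, one of four fixed square open bins standing 2 x 2, 90 mm apart (centres), in the plywood tray (rim 18 mm above the bench); its corner varies. 76 x 76 mm outside, 68 x 68 mm inside, 14 mm high. Origin: centre of its underside, 6 mm above the bench; inner floor 4 mm above the origin. x, y along its sides.
- green_bin: Green bin, one of four fixed square open bins standing 2 x 2, 90 mm apart (centres), in the plywood tray (rim 18 mm above the bench); its corner varies. 76 x 76 mm outside, 68 x 68 mm inside, 14 mm high. Origin: centre of its underside, 6 mm above the bench; inner floor 4 mm above the origin. x, y along its sides.
Mind the look-alikes: they are no part of the job. Leave any pink or turquoise look-alike of the part that bears brass_roller_mid alone. Leave any pink look-alike of the part that bears brass_plug_mid alone.

How it is judged:
By the outcome, as a careful person would: the job done as asked, in the order asked, and still so for the second after the job is handed in, with the robot touching nothing.
It also fails if it takes over 104 s, if anything falls off the work surface, if the arm or the gripper's body presses on something with over 40 N, if the wrist force passes 120 N, or if a joint passes its speed limit or range.

### The arm

A 7-joint arm with a two-finger parallel gripper is mounted at the origin on the work surface. World frame = base frame: x ahead of the robot, y to its left, z up, the work surface at z = 0. Lengths are in m, angles in rad, forces in N, time in s.
With the tool pointing down it reaches from about 0.35 to 0.9 m from the base axis. Payload 19.9 kg.
Tool frame: the origin (TCP) lies midway between the tips of the shut fingers; the grasp point (between the pads) lies 19 mm behind it; z points along the fingers, y is the line along which they close (so a half turn about z gives the same grasp; the last joint's range is limited). The gripper opens to 85 mm and grips with 20 to 120 N. Pads are 22 mm wide; open, the fingers measure 114 mm over their backs; the gripper's body (76 mm by 85 mm) begins 54 mm behind the grasp point. The pads swing forward as they close: fully open they stand 13 mm farther back than shut.
Start: joints at [-1.226, 0.417, -0.01, 1.614, 0.005, 1.111, -0.053], TCP at [0.235, 0.579, 0.231] pointing down, gripper open.
Joint ranges: [-2.81, 2.81], [-0.39, 2.02], [-1.27, 1.25], [0.06, 2.57], [-1.19, 4.33], [0.19, 2], [-2.82, 2.82]. Speed limits (rad/s): [1.89, 1.89, 2.39, 2.39, 3.01, 3.01, 3.01].

### API

Orientations are given as a 3x3 rotation matrix whose columns are the frame's x, y, z axes.
In Python, from workcell import env gives the robot as it stands.
- The arm moves only by the tool step_arm, never from a script. Its argument "rows" is a list that holds one entry, the list of rows, each a list of 6 numbers: the shift along the tool's x, y, z in cm, then the turn, a rotation vector about the tool's x, y, z in rad. A call has 1 to 12 rows; each row shifts and turns the commanded pose from where the row before left it, along the tool's axes as they then stand; what a row does not reach is not made up. A row lasts 1/10 s, in which the tool goes at most 50 mm and 8.59 degrees, less where a joint would pass 70% of its speed; a pose out of reach is approached as far as the arm can. A call with a gripper value outside its range is refused whole. "claw" is the finger opening in cm, from 0 to 8.54, set as the call begins (left out, the last holds). The fingers move at their own pace and stop on an object; "squeeze" is the grip in N (left out, the last holds). Time passes only in rows, so rows that do not move let the fingers close. It gives the time, the measured TCP pose, the force, the opening and the grip force at its end, in the units of the state.
- env.read_state(): the state, without advancing time (a new reading comes with each control period).
- env.snapshot(name): name is "scene" or "top" or "wrist"; returns a dict with "frame" (480x640x3 uint8, red, green, blue), "fx", "fy", "cx", "cy" (pixels), "k1" (the pictures are not rectified: a ray, as slopes to the right and down, at radius r is drawn at 1 + k1 r^2 times it, then the intrinsics apply), "R" (3x3) and "t" (3): a world point X has camera coordinates R X + t. Camera axes: x right, y down, z forward; pixel columns grow to the right and rows downward; lengths in m; the calibration is good to about 2 mm. A picture is of the moment at which its call begins. There is no depth.
- env.hand_in(): hands the job in; it is judged then, once.
Trained networks look in a picture, given as the dict that the camera call returned (one of the last four; its "shot" number tells which), for a name from the list of things; names that differ only in an ending like _2 or _b are one class to them, and where a whole thing is asked for, a point or a joint stands for the part that bears it (a point fixed in the world has none). Each returns a list of dicts, best first, with "conf" (0 to 1); they miss things now and then, are a little off and sometimes report something else, mostly with a low value. They report only what shows in the picture. A call takes as long as a camera call. They do not tell look-alikes from the thing itself.
- env.regions_of(picture, name): "mask" (480x640 bool, what is visible of it) and "bbox" ([left, top, right, bottom] in pixels, round what is visible of it).
The state is a dict: "clock": time; "joints": joint angles; "dq": joint speeds; "effort": joint torques, N m; "tool_pos": TCP position; "tool_rot": TCP orientation; "ft_force": force on the tool from outside, world axes, zero at the start; "wrist_torque": the same for the moment, N m; "finger_gap": finger opening in m; "grasp_force": force on a finger pad.
Only numpy, scipy, OpenCV 4.12 (cv2) and the standard library are available. Lean on these libraries where they do the work, as an engineer would, in place of code of your own. Each camera call takes 0.05 s, during which the arm holds its last target. There are 200 camera calls.

## Working session

There is one attempt and no reset: what is moved stays moved. The work goes in short steps, Python scripts to look and compute and a tool call to move; the robot and the scene stay as the last step left them, time stands still between calls to the robot, and variables do not carry over. Pictures are saved under pics/ and viewed, at most 14 in all, crops included, and the job is handed in when it is done.

Besides the shell and the picture viewer there is one more tool, called after "Request:" as a command line: name --argument value ..., lists and objects as JSON in quotes. step_arm: Moves the arm, as the interface text tells. Its arguments: {"type":"object","properties":{"rows":{"type":"array"},"claw":{"type":"number"},"squeeze":{"type":"number"}},"required":["rows"]}

```bash
mkdir -p pics
cat > h.py <<'E'
import numpy as np, cv2
from workcell import env
NAMES=["brass_bush_mid","brass_plug_mid","brass_roller_mid","brass_hex_mid","steel_bush_mid","steel_plug_mid","blue_bin","red_bin","yellow_bin","green_bin"]
def save(p,f): cv2.imwrite("pics/"+f,p["frame"][:,:,::-1])
def toworld(p,u,v,z):
    K=np.array([[p["fx"],0,p["cx"]],[0,p["fy"],p["cy"]],[0,0,1.]])
    n=cv2.undistortPoints(np.array([[[u,v]]],float),K,np.array([p["k1"],0,0,0.]))[0,0]
    R=np.array(p["R"]);t=np.array(p["t"])
    d=R.T@np.array([n[0],n[1],1]);c=-R.T@t
    return c+d*(z-c[2])/d[2]
def proj(p,X):
    c=np.array(p["R"])@np.array(X)+np.array(p["t"]);a=c[:2]/c[2];a=a*(1+p["k1"]*(a@a))
    return np.array([p["fx"]*a[0]+p["cx"],p["fy"]*a[1]+p["cy"]])
E
python3 - <<'E'
from h import *
for c in ["scene","top"]:
    p=env.snapshot(c); save(p,c+"0.png")
    print(c,p["fx"],p["k1"],"cam",-np.array(p["R"]).T@p["t"])
    for n in NAMES:
        for r in env.regions_of(p,n):
            if r["conf"]<.2: continue
            m=r["mask"]; ys,xs=np.nonzero(m); col=p["frame"][m].mean(0).astype(int)
            z=.029 if "mid" in n else .013
            print(n,round(r["conf"],2),np.round(r["bbox"]),col,toworld(p,xs.mean(),ys.mean(),z).round(3))
s=env.read_state(); print(s["tool_pos"],np.round(s["tool_rot"],2),s["clock"])
E
```

```text
scene 477.9955822414574 -0.02877691600258687 cam [ 1.21079841 -0.10859968  0.80920546]
brass_bush_mid 0.69 [387. 216. 407. 243.] [149 121  78] [0.582 0.192 0.029]
brass_plug_mid 0.76 [421. 279. 443. 310.] [202 126 140] [0.75  0.216 0.029]
brass_roller_mid 0.96 [333. 292. 354. 320.] [ 77 140 131] [0.744 0.042 0.029]
brass_roller_mid 0.94 [332. 216. 354. 243.] [156 126  80] [0.554 0.081 0.029]
brass_roller_mid 0.83 [290. 275. 310. 307.] [197 124 137] [ 0.695 -0.037  0.029]
brass_hex_mid 0.6 [382. 187. 399. 211.] [147 119  77] [0.476 0.212 0.029]
steel_bush_mid 0.88 [418. 185. 436. 208.] [142 141 133] [0.49  0.302 0.029]
steel_plug_mid 0.86 [328. 182. 346. 207.] [158 157 149] [0.455 0.093 0.029]
steel_plug_mid 0.27 [379. 184. 402. 210.] [147 120  77] [0.477 0.211 0.029]
blue_bin 0.84 [164. 218. 207. 254.] [ 70  98 152] [ 0.496 -0.255  0.013]
red_bin 0.82 [217. 229. 262. 263.] [181  70  62] [ 0.548 -0.14   0.013]
red_bin 0.31 [201. 200. 245. 235.] [216 192  94] [ 0.465 -0.169  0.013]
yellow_bin 0.63 [203. 200. 246. 236.] [216 192  93] [ 0.465 -0.169  0.013]
green_bin 0.92 [182. 241. 227.
[... 586 characters left out ...]
029]
brass_hex_mid 0.61 [207. 301. 235. 323.] [120  91  50] [0.476 0.211 0.029]
steel_bush_mid 0.91 [156. 294. 181. 316.] [125 123 120] [0.483 0.303 0.029]
steel_plug_mid 0.92 [270. 315. 291. 337.] [163 163 161] [0.447 0.092 0.029]
blue_bin 0.98 [438. 273. 493. 323.] [ 65  89 160] [ 0.494 -0.255  0.013]
red_bin 0.59 [378. 245. 431. 296.] [188  60  46] [ 0.55  -0.14   0.013]
yellow_bin 0.86 [396. 290. 447. 340.] [224 197  64] [ 0.464 -0.17   0.013]
yellow_bin 0.56 [220. 247. 242. 269.] [135 101  52] [0.574 0.191 0.013]
green_bin 0.79 [427. 226. 475. 279.] [ 69 129  71] [ 0.579 -0.224  0.013]
[0.23516981 0.57906086 0.23126972] [[-0.93  0.38  0.  ]
 [ 0.38  0.93 -0.  ]
 [-0.   -0.   -1.  ]] 1.1
```

Run:
```python
import cv2,numpy as np
a=cv2.imread("pics/top0.png"); b=cv2.imread("pics/scene0.png")
A=cv2.resize(a[140:350,140:390],None,fx=3.0,fy=2.85,interpolation=3)
B=cv2.resize(b[170:330,270:470],None,fx=4,fy=3.75,interpolation=3)
cv2.imwrite("pics/a.png",cv2.resize(a[140:350,140:510],(793,450),interpolation=3)); cv2.imwrite("pics/b.png",B)
```

```text
(no output)
```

View pics/a.png

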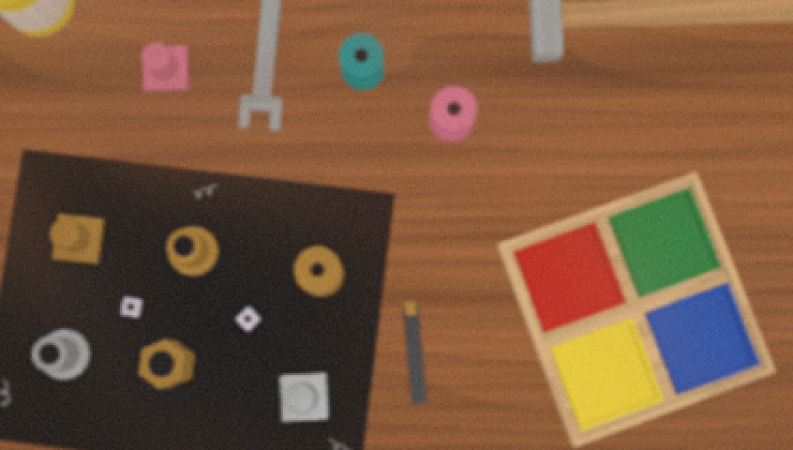

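View pics/b.png

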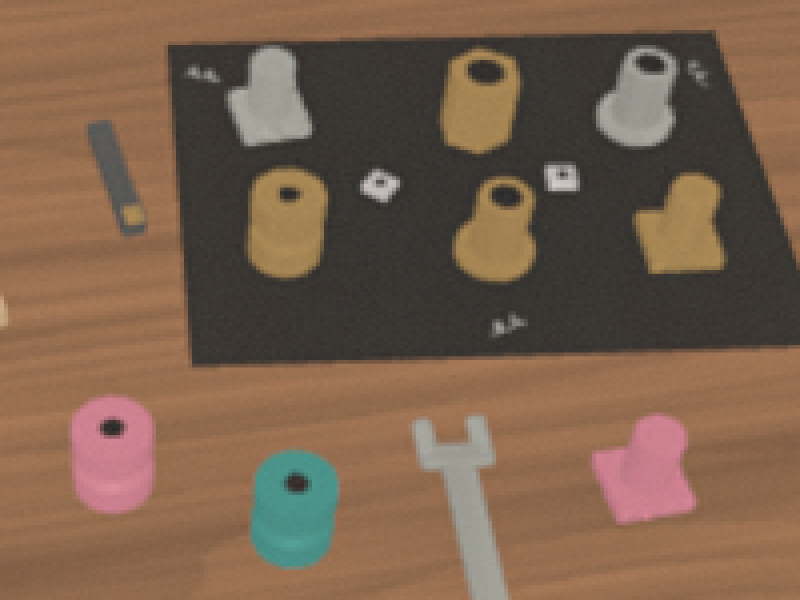

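Candidates, in top-camera pixels:
- **Brass:** bush (229,258), plug (175,251), roller (293,264) and hex (221,312), all on the mat. They fit the description by colour and shape.
- **Not ours:** steel bush (168,305) and steel plug (280,326), pink plug (216,170), pink roller (353,193), turquoise roller (310,167).

The enlarged crops confirm this. The tray bins are red, green, yellow and blue, with the grid turned about 20°.

I'll start with the bush.

Request:
step_arm --rows '[[[0,0,0,0,0,-0.129],[0,0,0,0,0,-0.129],[0,0,0,0,0,-0.129],[-3.1,-3.5,0,0,0,0],[-3.1,-3.5,0,0,0,0],[-3.1,-3.5,0,0,0,0],[-3.1,-3.5,0,0,0,0],[-3.1,-3.5,0,0,0,0],[-3.1,-3.5,0,0,0,0],[-3.1,-3.5,0,0,0,0],[-3.1,-3.5,0,0,0,0],[-3.1,-3.5,0,0,0,0]]]' --claw 7 --squeeze 50

```text
clock: 2.3
tool_pos: [0.5156, 0.2628, 0.2315]
tool_rot: [[-1.0, -0.001, 0.0], [-0.001, 1.0, 0.0], [-0.0, 0.0, -1.0]]
ft_force: [0.2, 0.3, 0.3]
finger_gap: 0.07
grasp_force: 0.0
```

```bash
cat >> h.py <<'E'
def look(names,f=None,cams=("wrist",)):
    s=env.read_state(); R=np.array(s["tool_rot"]); P=np.array(s["tool_pos"])
    print("t",s["clock"],"tcp",P.round(4),"yaw_y",np.degrees(np.arctan2(R[1,1],R[0,1])).round(1),"tz",R[:,2].round(3),"gap",s["finger_gap"])
    for c in cams:
        p=env.snapshot(c)
        if f: save(p,c+f)
        for n in names:
            for r in env.regions_of(p,n):
                if r["conf"]<.3: continue
                m=r["mask"]; ys,xs=np.nonzero(m); w=toworld(p,xs.mean(),ys.mean(),.029)
                print(c,n,round(r["conf"],2),np.round(r["bbox"]),p["frame"][m].mean(0).astype(int),w.round(4),"tool d cm",(100*R.T@(w-P)).round(1))
    return p
E
python3 -c "
from h import *
p=look(NAMES[:4],'1.png'); print('cam',-np.array(p['R']).T@p['t'])"
```

```text
t 2.3 tcp [0.5156 0.2628 0.2315] yaw_y 90.1 tz [ 0.  0. -1.] gap 0.07002016676478041
wrist brass_bush_mid 0.87 [220. 249. 272. 309.] [207 159  70] [0.5715 0.1957 0.029 ] tool d cm [-5.6 -6.7 20.3]
wrist brass_plug_mid 0.96 [335. 259. 379. 314.] [233 179  73] [0.5806 0.2945 0.029 ] tool d cm [-6.5  3.2 20.3]
wrist brass_plug_mid 0.89 [259. 399. 300. 423.] [250 157 185] [0.7117 0.2254 0.029 ] tool d cm [-19.6  -3.8  20.3]
wrist brass_plug_mid 0.59 [ 87. 104. 153. 154.] [218 212 202] [0.4452 0.0996 0.029 ] tool d cm [  7.1 -16.3  20.2]
wrist brass_roller_mid 0.73 [  0. 353.  52. 399.] [247 148 176] [ 0.6799 -0.0383  0.029 ] tool d cm [-16.4 -30.1  20.3]
wrist brass_roller_mid 0.65 [ 76. 227. 143. 282.] [222 169  70] [0.5541 0.0784 0.029 ] tool d cm [ -3.8 -18.5  20.3]
wrist brass_roller_mid 0.53 [103. 443. 122. 456.] [ 22 190 178] [0.7672 0.0428 0.029 ] tool d cm [-25.1 -22.   20.3]
wrist brass_hex_mid 0.94 [229. 139. 281. 197.] [186 147  70] [0.4755 0.2098 0.029 ] tool d cm [ 4.  -5.3 20.3]
cam [0.44946469 0.26209518 0.37353764]
```

View pics/wrist1.png

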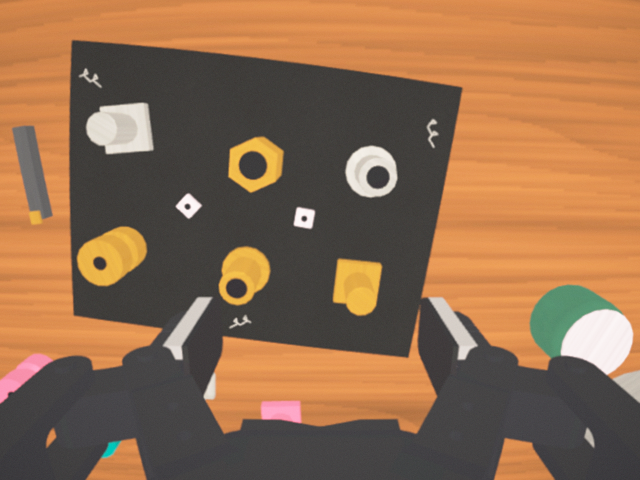

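```bash
cat >> h.py <<'E'
def pts(p,d):
    s=env.read_state(); R=np.array(s["tool_rot"]); P=np.array(s["tool_pos"])
    for k,(u,v,z) in d.items():
        w=toworld(p,u,v,z); print(k,w.round(4),"d cm",(100*R.T@(w-P)).round(1))
E
python3 -c "
from h import *
p=env.snapshot('wrist'); pts(p,dict(bush=(236,288,.054),roller=(100,263,.054),plug=(361,301,.054),hexa=(253,165,.054)))
p=env.snapshot('top'); f=140
g=lambda u,v:(140+u*370/793,140+v*210/450,.054)
pts(p,dict(bush=g(184,246),roller=g(317,269),plug=g(68,237),hexa=g(162,363)))"
```

```text
bush [0.5726 0.1957 0.054 ] d cm [-5.9 -7.  17.7]
roller [0.5517 0.0828 0.054 ] d cm [ -3.7 -18.3  17.7]
plug [0.5837 0.2983 0.054 ] d cm [-7.   3.3 17.7]
hexa [0.4732 0.2136 0.054 ] d cm [ 4.1 -5.2 17.7]
bush [0.5744 0.1917 0.054 ] d cm [-6.  -7.4 17.7]
roller [0.5541 0.0785 0.054 ] d cm [ -4.  -18.7  17.7]
plug [0.5828 0.2911 0.054 ] d cm [-6.9  2.5 17.7]
hexa [0.4758 0.2088 0.054 ] d cm [ 3.8 -5.7 17.7]
```

Request:
step_arm --rows '[[[-2.9,-3.5,0,0,0,0],[-2.9,-3.4,0,0,0,0],[0,0,4,0,0,0],[0,0,4,0,0,0],[0,0,4,0,0,0],[0,0,4,0,0,0],[0,0,3,0,0,0],[0,0,2.3,0,0,0],[0,0,0,0,0,0],[0,0,0,0,0,0]]]'

```text
clock: 3.65
tool_pos: [0.5725, 0.1963, 0.0189]
tool_rot: [[-1.0, -0.002, -0.0], [-0.002, 1.0, 0.0], [0.0, 0.0, -1.0]]
ft_force: [-0.0, -0.3, 0.4]
finger_gap: 0.07
grasp_force: 0.0
```

Request:
step_arm --rows '[[[0,0,0,0,0,0],[0,0,0,0,0,0],[0,0,0,0,0,0],[0,0,0,0,0,0],[0,0,0,0,0,0],[0,0,0,0,0,0],[0,0,0,0,0,0],[0,0,0,0,0,0]]]' --claw 2 --squeeze 50

```text
clock: 4.45
tool_pos: [0.5732, 0.1957, 0.0196]
tool_rot: [[-1.0, -0.001, 0.001], [-0.001, 1.0, 0.001], [-0.001, 0.001, -1.0]]
ft_force: [-3.2, -0.6, 11.7]
finger_gap: 0.0285
grasp_force: 48.6
```

Request:
step_arm --rows '[[[0,0,-2,0,0,0],[0,0,-4,0,0,0],[0,0,-3,0,0,0],[0.7,-3.5,0,0,0,0],[0.7,-4,0,0,0,0],[0.7,-4,0,0,0,0],[0.7,-4,0,0,0,0],[0.7,-4,0,0,0,0],[0.7,-4,0,0,0,0],[0.7,-4,0,0,0,0],[0.7,-4,0,0,0,0],[0.7,-4,0,0,0,0]]]'

```text
clock: 5.65
tool_pos: [0.5096, -0.1612, 0.1088]
tool_rot: [[-1.0, -0.001, 0.001], [-0.001, 1.0, -0.0], [-0.001, -0.0, -1.0]]
ft_force: [0.6, 0.1, -3.3]
finger_gap: 0.0286
grasp_force: 49.8
```

Request:
step_arm --rows '[[[0.7,-4,0,0,0,0],[0.7,-4,0,0,0,0],[0,0,0,0,0,-0.114],[0,0,0,0,0,-0.113],[0,0,0,0,0,-0.113],[0,0,0,0,0,0],[0,0,0,0,0,0]]]'

```text
clock: 6.35
tool_pos: [0.4961, -0.2397, 0.1085]
tool_rot: [[-0.944, -0.331, 0.0], [-0.331, 0.944, -0.0], [-0.0, -0.0, -1.0]]
ft_force: [0.6, 0.2, -2.7]
finger_gap: 0.0286
grasp_force: 50.1
```

```bash
python3 -c "
from h import *
p=look(['blue_bin','brass_bush_mid'],'2.png')
B=dict(blue=(.495,-.255),red=(.549,-.14),yellow=(.4645,-.1695),green=(.579,-.2245))
s=env.read_state();R=np.array(s['tool_rot']);P=np.array(s['tool_pos'])
for k,(x,y) in B.items(): print(k,(100*R.T@(np.array([x,y,.01])-P)).round(1),proj(p,[x,y,.01]).round())
"
```

```text
t 6.35 tcp [ 0.4961 -0.2397  0.1085] yaw_y 109.3 tz [ 0. -0. -1.] gap 0.028565066352180913
wrist blue_bin 0.74 [227. 170. 365. 303.] [ 32  76 143] [ 0.4828 -0.2605  0.029 ] tool d cm [ 1.9 -1.5  8. ]
wrist brass_bush_mid 0.64 [269. 251. 371. 411.] [124  91  38] [ 0.5401 -0.2244  0.029 ] tool d cm [-4.7 -0.   8. ]
blue [ 0.6 -1.4  9.8] [296. 235.]
red [-8.3  7.6  9.8] [436. 366.]
yellow [0.7 7.7 9.8] [448. 235.]
green [-8.3 -1.3  9.8] [300. 368.]
```

View pics/wrist2.png

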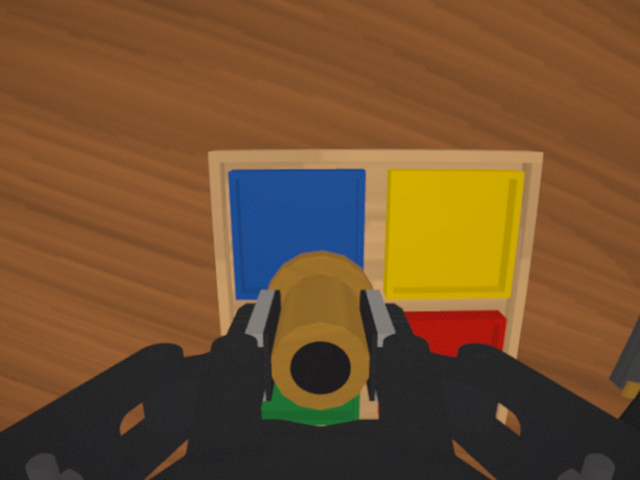

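Request:
step_arm --rows '[[[0.6,-1.4,0,0,0,0],[0,0,3,0,0,0],[0,0,3,0,0,0],[0,0,1.5,0,0,0],[0,0,0.5,0,0,0],[0,0,0.2,0,0,0],[0,0,0,0,0,0],[0,0,0,0,0,0]]]'

```text
clock: 7.3
tool_pos: [0.4958, -0.2551, 0.0273]
tool_rot: [[-0.942, -0.335, 0.001], [-0.335, 0.942, -0.001], [-0.001, -0.001, -1.0]]
ft_force: [0.1, -0.7, -2.0]
finger_gap: 0.0289
grasp_force: 50.1
```

Request:
step_arm --rows '[[[0,0,0.15,0,0,0],[0,0,0,0,0,0]]]'

```text
clock: 7.5
tool_pos: [0.4958, -0.2551, 0.0256]
tool_rot: [[-0.942, -0.335, 0.001], [-0.335, 0.942, -0.001], [-0.001, -0.001, -1.0]]
ft_force: [0.5, -0.1, 4.0]
finger_gap: 0.0286
grasp_force: 50.8
```

Request:
step_arm --rows '[[[0,0,0,0,0,0],[0,0,0,0,0,0],[0,0,0,0,0,0],[0,0,0,0,0,0],[0,0,-2,0,0,0],[0,0,-4,0,0,0],[0,0,-4,0,0,0],[0,0,-3,0,0,0.114],[0,0,0,0,0,0.113],[0,0,0,0,0,0.113],[0,0,0,0,0,0]]]' --claw 6.5

```text
clock: 8.6
tool_pos: [0.4952, -0.2547, 0.155]
tool_rot: [[-1.0, 0.001, 0.0], [0.001, 1.0, -0.0], [-0.0, -0.0, -1.0]]
ft_force: [0.4, 0.3, -0.5]
finger_gap: 0.0654
grasp_force: 0.0
```

Request:
step_arm --rows '[[[-0.6,4.2,0,0,0,0],[-0.6,4.2,0,0,0,0],[-0.6,4.2,0,0,0,0],[-0.6,4.2,0,0,0,0],[-0.6,4.2,0,0,0,0],[-0.6,4.2,0,0,0,0],[-0.6,4.2,0,0,0,0],[-0.6,4.2,0,0,0,0],[-0.6,4.2,0,0,0,0],[-0.6,4.2,0,0,0,0],[-0.6,4.2,0,0,0,0],[0,0,0,0,0,0]]]'

```text
clock: 9.8
tool_pos: [0.5599, 0.2137, 0.1543]
tool_rot: [[-1.0, -0.012, -0.001], [-0.012, 1.0, 0.002], [0.001, 0.002, -1.0]]
ft_force: [-0.8, -0.6, -0.2]
finger_gap: 0.0648
grasp_force: 0.0
```

```bash
python3 -c "
from h import *
look(NAMES[1:2],'3.png')"
```

```text
t 9.8 tcp [0.5599 0.2137 0.1543] yaw_y 90.7 tz [-0.001  0.002 -1.   ] gap 0.06476870562110121
wrist brass_plug_mid 0.9 [401. 232. 469. 303.] [245 200  82] [0.5818 0.2932 0.029 ] tool d cm [-2.3  7.9 12.5]
wrist brass_plug_mid 0.65 [302. 412. 352. 424.] [254 172 203] [0.7043 0.2196 0.029 ] tool d cm [-14.5   0.4  12.5]
```

View pics/wrist3.png

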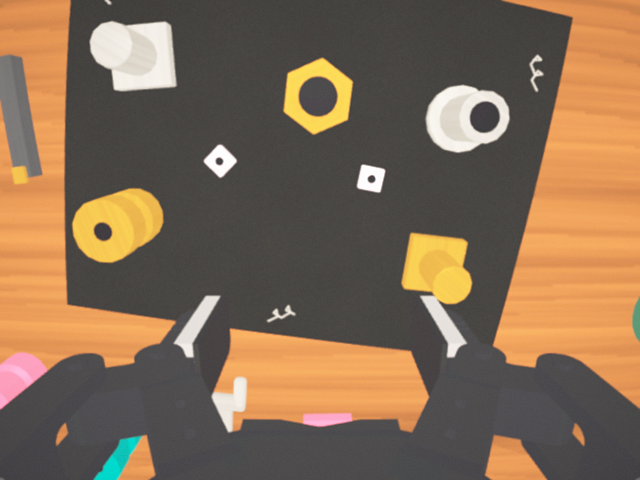

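```bash
python3 -c "
from h import *
p=env.snapshot('wrist'); pts(p,dict(roller=(103,232,.054),plug=(452,284,.054),hexa=(318,97,.054),foot1=(410,233,.014),foot2=(467,241,.014)))"
```

```text
roller [0.5534 0.0745 0.054 ] d cm [  0.8 -13.2  10. ]
plug [0.5854 0.2901 0.054 ] d cm [-2.5  8.3 10. ]
hexa [0.4756 0.206  0.054 ] d cm [ 8.5 -0.  10. ]
foot1 [0.5626 0.2705 0.014 ] d cm [-0.2  6.4 14. ]
foot2 [0.5681 0.3117 0.014 ] d cm [-0.8 10.5 14. ]
```

Request:
step_arm --rows '[[[-1.2,4,0,0,0,0],[-1.2,3.8,0,0,0,0],[0,0,3.5,0,0,0],[0,0,4,0,0,0],[0,0,3.9,0,0,0],[0,0,2,0,0,0],[0,0,0,0,0,0],[0,0,0,0,0,0]]]'

```text
clock: 10.75
tool_pos: [0.5851, 0.2844, 0.0215]
tool_rot: [[-1.0, -0.001, 0.0], [-0.001, 1.0, -0.0], [-0.0, -0.0, -1.0]]
ft_force: [-0.6, -0.4, 0.5]
finger_gap: 0.0651
grasp_force: 0.0
```

Request:
step_arm --rows '[[[0,0,0,0,0,0],[0,0,0,0,0,0],[0,0,0,0,0,0],[0,0,0,0,0,0],[0,0,0,0,0,0],[0,0,0,0,0,0],[0,0,0,0,0,0],[0,0,0,0,0,0]]]' --claw 1.6

```text
clock: 11.55
tool_pos: [0.5852, 0.2857, 0.0223]
tool_rot: [[-1.0, -0.001, 0.002], [-0.001, 1.0, 0.001], [-0.002, 0.001, -1.0]]
ft_force: [-2.8, 0.2, 10.6]
finger_gap: 0.0247
grasp_force: 48.5
```

Request:
step_arm --rows '[[[0,0,-2,0,0,0],[0,0,-4,0,0,0],[0,0,-3,0,0,0],[0.3,-3.5,0,0,0,0],[0.3,-3.9,0,0,0,0],[0.3,-3.9,0,0,0,0],[0.3,-3.9,0,0,0,0],[0.3,-3.9,0,0,0,0],[0.3,-3.9,0,0,0,0],[0.3,-3.9,0,0,0,0],[0.3,-3.9,0,0,0,0],[0.4,-3.9,0,0,0,0]]]'

```text
clock: 12.75
tool_pos: [0.5566, -0.0634, 0.1112]
tool_rot: [[-1.0, -0.001, 0.0], [-0.001, 1.0, -0.0], [-0.0, -0.0, -1.0]]
ft_force: [0.8, -0.3, -2.6]
finger_gap: 0.0248
grasp_force: 49.5
```

Request:
step_arm --rows '[[[0.4,-3.9,0,0,0,0],[0.4,-3.9,0,0,0,0],[0,0,0,0,0,-0.12],[0,0,0,0,0,-0.12],[0,0,0,0,0,-0.12],[0,0,0,0,0,-0.11],[0,0,0,0,0,0],[0,0,0,0,0,0]]]'

```text
clock: 13.55
tool_pos: [0.5489, -0.14, 0.111]
tool_rot: [[-0.893, -0.451, 0.0], [-0.451, 0.893, -0.0], [-0.0, -0.0, -1.0]]
ft_force: [-0.7, 0.3, -2.6]
finger_gap: 0.0246
grasp_force: 49.8
```

```bash
cat >> h.py <<'E'
B=dict(blue=(.495,-.255),red=(.549,-.14),yellow=(.4645,-.1695),green=(.579,-.2245))
def tobin(f):
    p=look([],f)
    s=env.read_state();R=np.array(s['tool_rot']);P=np.array(s['tool_pos'])
    for k,(x,y) in B.items(): print(k,(100*R.T@(np.array([x,y,.01])-P)).round(1),proj(p,[x,y,.01]).round())
E
python3 -c "
from h import *
tobin('4.png')"
```

```text
t 13.55 tcp [ 0.5489 -0.14    0.111 ] yaw_y 116.8 tz [ 0. -0. -1.] gap 0.024635380740367703
blue [10.  -7.8 10.1] [179.  71.]
red [ 0.  -0.  10.1] [320. 244.]
yellow [ 8.9  1.2 10.1] [341.  90.]
green [ 1.1 -8.9 10.1] [172. 226.]
```

View pics/wrist4.png

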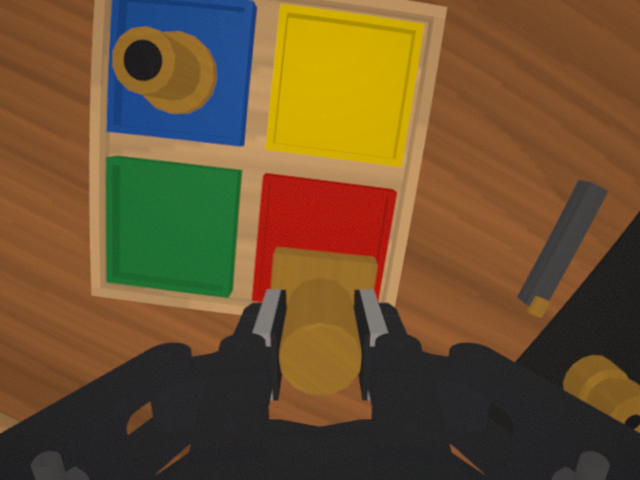

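Request:
step_arm --rows '[[[0,0,0,0,0,0.1],[0,0,3,0,0,0],[0,0,3,0,0,0],[0,0,1.5,0,0,0],[0,0,0.5,0,0,0],[0,0,0.3,0,0,0],[0,0,0,0,0,0],[0,0,0,0,0,0]]]'

```text
clock: 14.4
tool_pos: [0.5498, -0.14, 0.0289]
tool_rot: [[-0.932, -0.362, 0.002], [-0.362, 0.932, -0.0], [-0.001, -0.001, -1.0]]
ft_force: [-0.1, 0.2, -2.1]
finger_gap: 0.0245
grasp_force: 49.8
```

Request:
step_arm --rows '[[[0,0,0.12,0,0,0],[0,0,0,0,0,0]]]'

```text
clock: 14.6
tool_pos: [0.5498, -0.14, 0.0283]
tool_rot: [[-0.932, -0.362, 0.002], [-0.362, 0.932, -0.0], [-0.002, -0.001, -1.0]]
ft_force: [-6.9, 1.5, 20.0]
finger_gap: 0.0246
grasp_force: 52.2
```

Request:
step_arm --rows '[[[0,0,-0.05,0,0,0],[0,0,0,0,0,0],[0,0,0,0,0,0],[0,0,0,0,0,0],[0,0,-2,0,0,0],[0,0,-4,0,0,0],[0,0,-4,0,0,0],[0,0,-2,0,0,0.12],[0,0,0,0,0,0.125],[0,0,0,0,0,0.125],[0,0,0,0,0,0]]]' --claw 6.5

```text
clock: 15.7
tool_pos: [0.5491, -0.1397, 0.1472]
tool_rot: [[-1.0, 0.001, 0.0], [0.001, 1.0, -0.0], [-0.0, -0.0, -1.0]]
ft_force: [-0.1, 0.6, 0.2]
finger_gap: 0.0649
grasp_force: 0.0
```

Request:
step_arm --rows '[[[0,3,0,0,0,0],[0,3.7,0,0,0,0],[0,3.7,0,0,0,0],[0,3.7,0,0,0,0],[0,3.7,0,0,0,0],[0,3,0,0,0,0],[0,0.9,0,0,0,0],[0,0,0,0,0,0]]]' --claw 7

```text
clock: 16.5
tool_pos: [0.5486, 0.0784, 0.1469]
tool_rot: [[-1.0, -0.006, -0.0], [-0.006, 1.0, 0.0], [0.0, 0.0, -1.0]]
ft_force: [0.3, -0.1, -0.3]
finger_gap: 0.0699
grasp_force: 0.0
```

```bash
python3 -c "
from h import *
look(NAMES[2:4],'5.png')"
```

```text
t 16.5 tcp [0.5486 0.0784 0.1469] yaw_y 90.4 tz [-0.  0. -1.] gap 0.06994525590188617
wrist brass_roller_mid 0.84 [291. 208. 356. 285.] [218 166  69] [0.5559 0.0797 0.029 ] tool d cm [-0.7  0.1 11.8]
wrist brass_roller_mid 0.59 [132. 438. 137. 446.] [252 150 182] [ 0.7147 -0.0662  0.029 ] tool d cm [-16.5 -14.6  11.8]
wrist brass_hex_mid 0.76 [492.  86. 586. 164.] [185 139  63] [0.4745 0.2138 0.029 ] tool d cm [ 7.3 13.6 11.8]
```

View pics/wrist5.png

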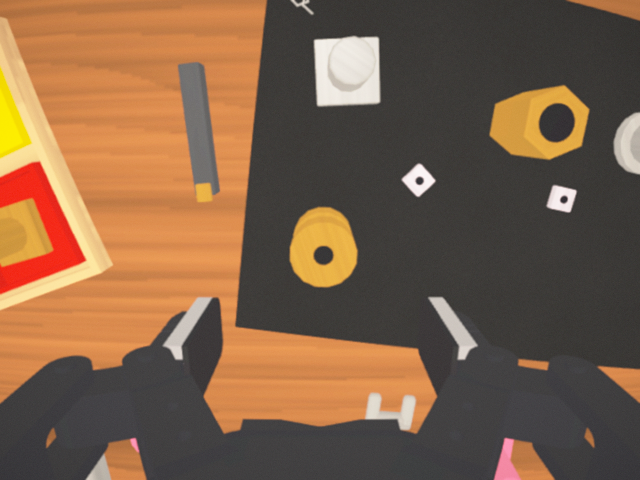

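Request:
step_arm --rows '[[[-0.5,0,2,0,0,0],[0,0,4,0,0,0],[0,0,4,0,0,0],[0,0,3,0,0,0],[0,0,0,0,0,0],[0,0,0,0,0,0]]]'

```text
clock: 17.25
tool_pos: [0.5541, 0.0762, 0.0177]
tool_rot: [[-1.0, -0.0, -0.0], [-0.0, 1.0, -0.001], [0.0, -0.001, -1.0]]
ft_force: [0.4, 0.0, 0.4]
finger_gap: 0.0701
grasp_force: 0.0
```

Request:
step_arm --rows '[[[0,0,0,0,0,0],[0,0,0,0,0,0],[0,0,0,0,0,0],[0,0,0,0,0,0],[0,0,0,0,0,0],[0,0,0,0,0,0],[0,0,0,0,0,0]]]' --claw 3

```text
clock: 17.95
tool_pos: [0.5549, 0.0774, 0.019]
tool_rot: [[-1.0, -0.001, 0.003], [-0.001, 1.0, 0.0], [-0.003, 0.0, -1.0]]
ft_force: [-2.6, 0.3, 14.4]
finger_gap: 0.039
grasp_force: 48.6
```

Request:
step_arm --rows '[[[0,0,-2,0,0,0],[0,0,-4,0,0,0],[0,0,-3,0,0,0],[1.3,-3.5,0,0,0,0],[1.3,-3.5,0,0,0,0],[1.3,-3.5,0,0,0,0],[1.3,-3.5,0,0,0,0],[1.3,-3.5,0,0,0,0],[1.3,-3.6,0,0,0,0],[1.2,-3.6,0,0,0,0],[0,0,0,0,0,0]]]'

```text
clock: 19.05
tool_pos: [0.4621, -0.1748, 0.1079]
tool_rot: [[-1.0, 0.005, 0.0], [0.005, 1.0, -0.002], [-0.0, -0.002, -1.0]]
ft_force: [0.7, 0.3, -5.6]
finger_gap: 0.0391
grasp_force: 52.1
```

Request:
step_arm --rows '[[[0,0,0,0,0,-0.114],[0,0,0,0,0,-0.113],[0,0,0,0,0,-0.113],[0,0,0,0,0,0],[0,0,0,0,0,0]]]'

```text
clock: 19.55
tool_pos: [0.4641, -0.17, 0.1075]
tool_rot: [[-0.944, -0.331, 0.0], [-0.331, 0.944, -0.0], [-0.0, -0.0, -1.0]]
ft_force: [-0.0, -0.3, -5.4]
finger_gap: 0.0386
grasp_force: 52.1
```

```bash
python3 -c "
from h import *
tobin('6.png')"
```

```text
t 19.55 tcp [ 0.4641 -0.17    0.1075] yaw_y 109.3 tz [ 0. -0. -1.] gap 0.038634184748136395
blue [-0.1 -9.   9.7] [170. 247.]
red [-9.   0.   9.7] [320. 378.]
yellow [-0.1  0.   9.7] [321. 246.]
green [-9.  -9.   9.7] [185. 377.]
```

View pics/wrist6.png

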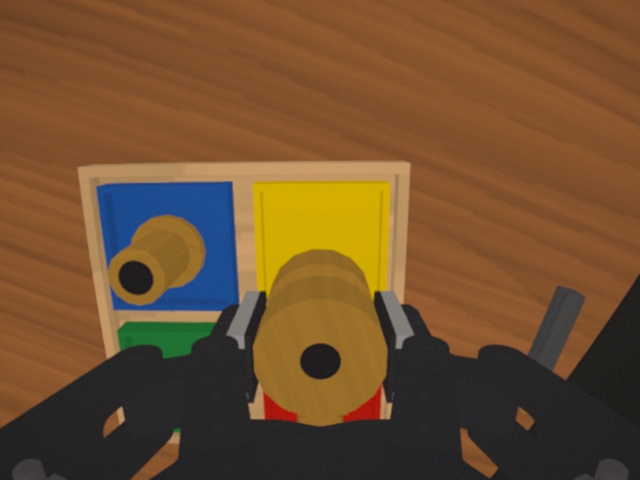

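Request:
step_arm --rows '[[[0,0,3,0,0,0],[0,0,3,0,0,0],[0,0,1.5,0,0,0],[0,0,0.5,0,0,0],[0,0,0.3,0,0,0],[0,0,0,0,0,0],[0,0,0,0,0,0]]]'

```text
clock: 20.3
tool_pos: [0.4647, -0.1701, 0.0251]
tool_rot: [[-0.943, -0.334, 0.002], [-0.334, 0.943, -0.001], [-0.001, -0.001, -1.0]]
ft_force: [-1.5, -0.1, 1.0]
finger_gap: 0.0387
grasp_force: 52.5
```

Request:
step_arm --rows '[[[0,0,0,0,0,0],[0,0,0,0,0,0],[0,0,0,0,0,0],[0,0,0,0,0,0],[0,0,-2,0,0,0],[0,0,-4,0,0,0],[0,0,-4,0,0,0],[0,0,-3,0,0,0.114],[0,0,0,0,0,0.113],[0,0,0,0,0,0.113],[0,0,0,0,0,0]]]' --claw 6.5

```text
clock: 21.4
tool_pos: [0.4641, -0.1698, 0.1544]
tool_rot: [[-1.0, 0.001, 0.0], [0.001, 1.0, -0.0], [-0.0, -0.0, -1.0]]
ft_force: [-0.1, 0.7, 0.1]
finger_gap: 0.0649
grasp_force: 0.0
```

Request:
step_arm --rows '[[[-0.1,3.4,0,0,0,0],[-0.1,3.5,0,0,0,0],[-0.1,3.5,0,0,0,0],[-0.1,3.5,0,0,0,0],[-0.1,3.5,0,0,0,0],[-0.1,3.5,0,0,0,0],[-0.1,3.5,0,0,0,0],[-0.1,3.5,0,0,0,0],[-0.1,3.5,0,0,0,0],[-0.1,3.5,0,0,0,0],[0,3,0,0,0,0],[0,0,0,0,0,0]]]' --claw 7

```text
clock: 22.6
tool_pos: [0.4729, 0.2131, 0.1538]
tool_rot: [[-1.0, -0.01, -0.0], [-0.01, 1.0, 0.001], [0.0, 0.001, -1.0]]
ft_force: [-0.1, -0.8, 0.5]
finger_gap: 0.0698
grasp_force: 0.0
```

```bash
python3 -c "
from h import *
look(NAMES[3:4],'7.png')"
```

```text
t 22.6 tcp [0.4729 0.2131 0.1538] yaw_y 90.6 tz [-0.     0.001 -1.   ] gap 0.06981473463633767
wrist brass_hex_mid 0.57 [287. 200. 350. 283.] [204 175  83] [0.477  0.2111 0.029 ] tool d cm [-0.4 -0.2 12.5]
```

View pics/wrist7.png

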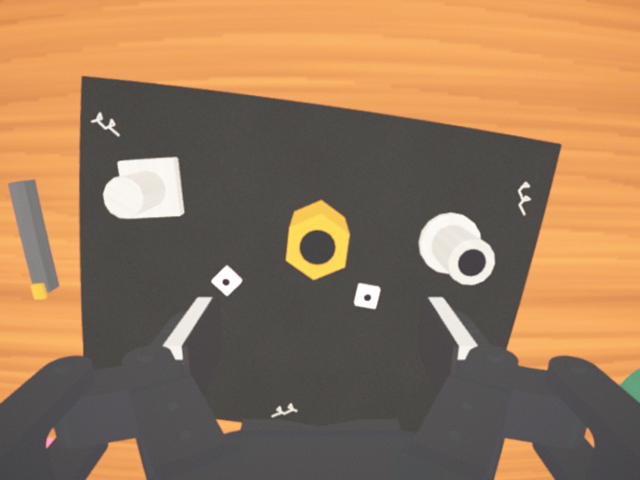

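Request:
step_arm --rows '[[[-0.3,0,2,0,0,0],[0,0,0,0,0,0.14],[0,0,4,0,0,0],[0,0,4,0,0,0],[0,0,3.6,0,0,0],[0,0,0,0,0,0],[0,0,0,0,0,0]]]'

```text
clock: 23.4
tool_pos: [0.4768, 0.2083, 0.0187]
tool_rot: [[-0.99, 0.138, -0.001], [0.138, 0.99, -0.001], [0.001, -0.001, -1.0]]
ft_force: [-0.2, -0.2, 0.2]
finger_gap: 0.0703
grasp_force: 0.0
```

Request:
step_arm --rows '[[[0,0,0,0,0,0],[0,0,0,0,0,0],[0,0,0,0,0,0],[0,0,0,0,0,0],[0,0,0,0,0,0],[0,0,0,0,0,0],[0,0,0,0,0,0]]]' --claw 2.7

```text
clock: 24.1
tool_pos: [0.4776, 0.2094, 0.0198]
tool_rot: [[-0.99, 0.138, 0.002], [0.138, 0.99, 0.001], [-0.002, 0.001, -1.0]]
ft_force: [-1.7, -1.9, 15.4]
finger_gap: 0.0354
grasp_force: 48.7
```

Request:
step_arm --rows '[[[0,0,-2,0,0,0],[0,0,-4,0,0,0],[0,0,-4,0,0,0],[0,0,0,0,0,-0.14],[-0.8,-3.4,0,0,0,0],[-0.9,-3.7,0,0,0,0],[-0.9,-3.7,0,0,0,0],[-0.9,-3.7,0,0,0,0],[-0.9,-3.7,0,0,0,0],[-0.9,-3.7,0,0,0,0],[-0.9,-3.7,0,0,0,0],[-0.9,-3.7,0,0,0,0]]]'

```text
clock: 25.3
tool_pos: [0.5482, -0.0854, 0.119]
tool_rot: [[-1.0, -0.001, 0.001], [-0.001, 1.0, -0.0], [-0.001, -0.0, -1.0]]
ft_force: [1.0, 0.4, -3.3]
finger_gap: 0.0356
grasp_force: 51.5
```

Request:
step_arm --rows '[[[-0.9,-3.7,0,0,0,0],[-0.9,-3.7,0,0,0,0],[-0.9,-3.7,0,0,0,0],[-0.3,-3,0,0,0,0],[0,0,0,0,0,-0.114],[0,0,0,0,0,-0.113],[0,0,0,0,0,-0.113],[0,0,0,0,0,0],[0,0,0,0,0,0]]]'

```text
clock: 26.2
tool_pos: [0.5781, -0.2249, 0.1186]
tool_rot: [[-0.944, -0.331, 0.0], [-0.331, 0.944, -0.0], [-0.0, -0.0, -1.0]]
ft_force: [-0.7, 0.3, -2.3]
finger_gap: 0.0353
grasp_force: 51.5
```

```bash
python3 -c "
from h import *
tobin('8.png')"
```

```text
t 26.2 tcp [ 0.5781 -0.2249  0.1186] yaw_y 109.3 tz [ 0. -0. -1.] gap 0.03527921755250878
blue [ 8.8 -0.1 10.9] [319.  92.]
red [-0.1  9.  10.9] [463. 242.]
yellow [ 8.9  9.  10.8] [475.  93.]
green [-0.1  0.  10.9] [320. 242.]
```

View pics/wrist8.png

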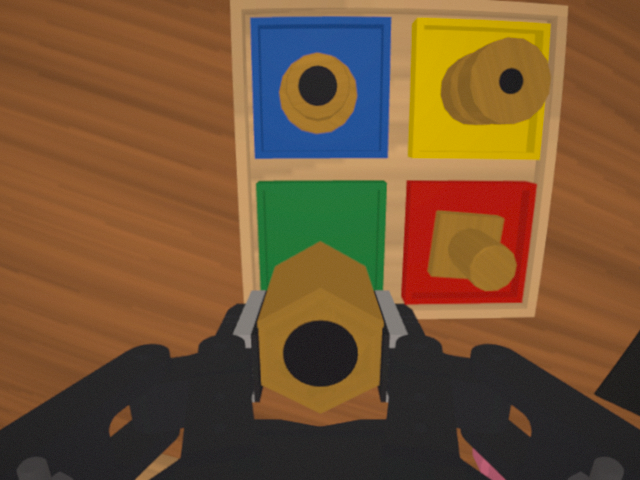

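All three placed parts stand upright near their bin centres. Green is directly under the held hex, so I'll lower it.

Request:
step_arm --rows '[[[0,0,3,0,0,0],[0,0,3,0,0,0],[0,0,2.5,0,0,0],[0,0,0.5,0,0,0],[0,0,0.3,0,0,0],[0,0,0,0,0,0],[0,0,0,0,0,0]]]'

```text
clock: 26.95
tool_pos: [0.5787, -0.2249, 0.0262]
tool_rot: [[-0.943, -0.334, 0.001], [-0.334, 0.943, -0.001], [-0.001, -0.001, -1.0]]
ft_force: [0.6, 0.2, -1.6]
finger_gap: 0.0352
grasp_force: 51.6
```

Request:
step_arm --rows '[[[0,0,0.1,0,0,0],[0,0,0,0,0,0]]]'

```text
clock: 27.15
tool_pos: [0.5788, -0.2249, 0.0259]
tool_rot: [[-0.943, -0.334, 0.001], [-0.334, 0.943, -0.001], [-0.001, -0.001, -1.0]]
ft_force: [-6.8, 2.7, 19.6]
finger_gap: 0.0351
grasp_force: 54.1
```

Request:
step_arm --rows '[[[0,0,0,0,0,0],[0,0,0,0,0,0],[0,0,0,0,0,0],[0,0,0,0,0,0],[0,0,-2,0,0,0],[0,0,-4,0,0,0],[0,0,-4,0,0,0],[0,0,-4,0,0,0],[0,0,-2,0,0,0],[0,0,0,0,0,0],[0,0,0,0,0,0]]]' --claw 6

```text
clock: 28.25
tool_pos: [0.5781, -0.2247, 0.1841]
tool_rot: [[-0.942, -0.335, 0.0], [-0.335, 0.942, -0.0], [-0.0, -0.0, -1.0]]
ft_force: [-0.4, 0.5, -0.7]
finger_gap: 0.0604
grasp_force: 0.0
```

```bash
python3 -c "
from h import *
import cv2
look([],'9.png',('wrist',)); 
p=env.snapshot('scene')
w=cv2.imread('pics/wrist9.png'); s=p['frame'][:,:,::-1][170:330,150:470]
cv2.imwrite('pics/f.png',np.vstack([cv2.resize(w,(480,300)),cv2.resize(np.ascontiguousarray(s),(480,240),interpolation=3)]))"
```

```text
t 28.25 tcp [ 0.5781 -0.2247  0.1841] yaw_y 109.5 tz [ 0. -0. -1.] gap 0.0603721590871019
```

View pics/f.png

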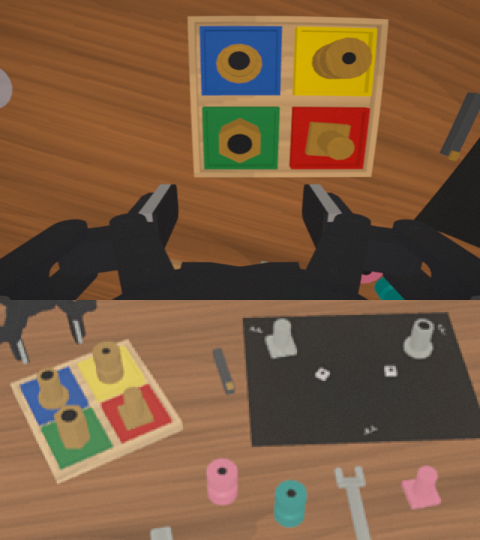

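The wrist view shows all four brass parts upright in the right bins: bush (240,62), roller (348,60), hex (240,143) and plug (335,145). The steel, pink and turquoise parts still stand where they were, and the gripper is clear, so I'll hand in.

```bash
python3 -c "
from workcell import env
print(env.hand_in())"
```

```text
the job is handed in; nothing more can be done
None
```

Job handed in at about 28 s on the robot's clock: the bush is in the blue bin, the plug in red, the roller in yellow and the hex sleeve in green, all upright, with the steel, pink and turquoise look-alikes untouched.

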